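# Push a row of kiln props home in a setting rail and shut the keeper

## Task

Four square kiln props stand touching in the setting rail, short of its steel end stop: push the row from its open end, as one train, until it is fully home against the stop. Then push the keeper by its upright tab all the way across the rail, so that its bar shuts the row in. Do it all by pushing: lift nothing, do not let the row come apart, and leave the spare prop and the other things on the table where they are.

Things in the scene. Friction and masses are not known exactly. Their poses are not given: they have to be found in the camera images.
- jig: setting rail fixed to the table: wooden base 76 mm wide, 280 long, 8 thick; two low aluminium fences (43 mm apart inside, tops 16 mm above the table); steel stop across one end (top 34 mm up), other end open. Origin on the table under the middle of the base; its +y runs along the rail to the stop (roughly to the robot's left), z up, -x is the robot's side, where the keeper sits
- stop_face (a point): middle of the stop's face that the row must meet, 25 mm above the table, on the rail's centre line, 125 mm along +y from the jig's origin
- rail_open_end (a point): on the rail floor (8 mm above the table) on the centre line, 3 mm from the open end of the base, 137 mm from the jig's origin along its -y
- prop1_mid (a point): centre of the first prop of the row, nearest to the stop, 40 to 90 mm short of it at the start; a pale square kiln prop: 40 mm along the rail, 40 across, 34 high, bore in the top, 70 to 140 g, loose on the rail floor (8 mm up), its top 42 mm above the table, 26 mm above the fences; 0.3 mm or less from its neighbour; 20 mm from the stop's face when home
- prop2_mid (a point): centre of the second prop of the row; a pale square kiln prop: 40 mm along the rail, 40 across, 34 high, bore in the top, 70 to 140 g, loose on the rail floor (8 mm up), its top 42 mm above the table, 26 mm above the fences; 0.3 mm or less from its neighbour; 60 mm from the stop's face when home
- prop3_mid (a point): centre of the third prop of the row; a pale square kiln prop: 40 mm along the rail, 40 across, 34 high, bore in the top, 70 to 140 g, loose on the rail floor (8 mm up), its top 42 mm above the table, 26 mm above the fences; 0.3 mm or less from its neighbour; 100 mm from the stop's face when home
- prop4_mid (a point): centre of the last prop of the row, nearest the open end: the one to push on; a pale square kiln prop: 40 mm along the rail, 40 across, 34 high, bore in the top, 70 to 140 g, loose on the rail floor (8 mm up), its top 42 mm above the table, 26 mm above the fences; 0.3 mm or less from its neighbour; 140 mm from the stop's face when home
- keeper (a joint): travel of the keeper, a steel bar (16 mm wide, 26 to 38 mm above the table, over the fences) sliding across the rail along the jig's +x: 0 to 0.006 at the start = drawn back, nose 30 to 36 mm short of the centre line; 0.050 = fully across, at its own end stop, 3 mm behind a row that is home. Needs about 2 N, stays where left; blocked if the row is not home
- keeper_tab (a point): middle of the pushed face (looks along the jig's -x, to the robot) of the keeper's upright steel tab, 57 mm above the table; tab 16 mm wide along the rail, 9 mm thick, 38 to 72 mm above the table. Push it along the jig's +x. Behind it, on the robot's side, the keeper's guide block (36 mm along the rail, 26 across, about 11 mm from this face) on a bracket has its top 45 mm above the table
- spare_prop_mid (a point): centre of the spare prop, a fifth, identical kiln prop (40 x 40 x 34 mm) that stands alone on the table beside the rail, on the robot's side, near the stop; it is not part of the row and stays where it is
- chip_peb: small speckled tile chip, 46 x 38 x 12 mm, flat on the table beside the rail, near the spare prop; origin at the centre of its underside; bystander
- masking_tape: roll of masking tape lying flat, 104 mm across, 25 mm high; origin at the centre of its underside; bystander
- glaze_jar: small glaze jar with screw lid, 52 mm across, 66 mm high; origin at the centre of its underside; bystander
- block_speck: speckled trim block, 102 x 42 x 22 mm, to the right on the table; origin at the centre of its underside; bystander
Not all that is in view belongs to the job. What is shaped like the part that bears prop4_mid but red or turquoise is not meant. What is shaped like the part that bears prop3_mid but turquoise is not meant.

How it is judged:
On the way, in this order (a step that is already met when the one before it is completed fails the run):
1. the whole row is home against the stop while the keeper is still drawn back (y of prop1_mid in the frame of jig above 0.1015 m and y of prop2_mid in the frame of jig above 0.0615 m and y of prop3_mid in the frame of jig above 0.0215 m and y of prop4_mid in the frame of jig above -0.0185 m and value of joint keeper below 0.015 m), for 0.2 s.
2. the keeper is pushed fully across behind the row (value of joint keeper above 0.046 m), for 0.2 s.
At the end, for the whole second after the job is handed in: Each of the four props stands on the rail floor within 3.5 mm of its home place against the stop (centres 20, 60, 100 and 140 mm from the stop's face), at rest, and the keeper is at least 46 mm across of its 50 mm (y of prop1_mid in the frame of jig above 0.1015 m and y of prop2_mid in the frame of jig above 0.0615 m and y of prop3_mid in the frame of jig above 0.0215 m and y of prop4_mid in the frame of jig above -0.0185 m and value of joint keeper above 0.046 m and z of each of prop1_mid, prop2_mid, prop3_mid, prop4_mid in the frame of jig below 0.03 m and linear speed of each of prop1, prop2, prop3, prop4 below 0.01 m/s); the robot touches nothing.
It fails at once if a prop of the row is lifted more than 7 mm off the rail floor (z of any of prop1_mid, prop2_mid, prop3_mid, prop4_mid in the frame of jig above 0.032 m).
It fails at once if the row comes apart: first and last prop more than 14 mm farther apart than touching (distance between prop1_mid and prop4_mid above 0.134 m).
It fails at once if the spare prop or another bystander is moved more than 15 mm (distance of any of spare_prop_mid, chip_peb, masking_tape, glaze_jar, block_speck from where it was at the start of the episode above 0.015 m).
It also fails if it takes over 38 s, if anything falls off the work surface, if the arm or the gripper's body presses on something with over 40 N, if the wrist force passes 120 N, or if a joint passes its speed limit or range.

## Robot

A 7-joint arm with a two-finger parallel gripper is mounted at the origin on a cart in front of the work surface, level with it; the furniture and walls round the work are solid. World frame = base frame: x ahead of the robot, y to its left, z up, the work surface at z = 0. Lengths are in m, angles in rad, forces in N, time in s.
With the tool pointing down it reaches from about 0.4 to 0.9 m from the base axis. Payload 5.6 kg.
Tool frame: the origin (TCP) lies midway between the tips of the shut fingers; the grasp point (between the pads) lies 19 mm behind it; z points along the fingers, y is the line along which they close (so a half turn about z gives the same grasp; the last joint's range is limited). The gripper opens to 92 mm and grips with 3 to 60 N. Pads are 20 mm wide; open, the fingers measure 128 mm over their backs; the gripper's body (75 mm by 189 mm) begins 69 mm behind the grasp point.
Start: joints at [1.074, 0.468, -0.012, 1.603, 0.006, 1.071, -0.056], TCP at [0.285, -0.584, 0.215] pointing down, gripper open.
Joint ranges: [-2.53, 2.53], [-0.31, 2.02], [-1.57, 1.55], [0.28, 2.44], [-1.29, 4.43], [0.15, 1.84], [-2.92, 2.92]. Speed limits (rad/s): [2.57, 2.57, 3.14, 3.14, 3.14, 3.14, 3.14].

## Interface

Orientations are given as a 3x3 rotation matrix whose columns are the frame's x, y, z axes.
In Python, from station import env, effector, solver, viewer, workorder, search_frame, tip_of gives the robot as it stands. Calls block until the motion is done:
- env.reach(position, orientation): joint-space move of the TCP to a pose.
- env.movel(position, frame=None, rate=0.15): straight line of the TCP; frame=None keeps the orientation; rate is the mean speed in m/s.
- env.goto_joints(angles): joint-space move.
- effector.release() and effector.grasp(squeeze=None): open the fingers fully, or close them until they stop; squeeze is the grip in N (None keeps the last).
- env.pause(seconds).
- solver.inverse_kinematics(position, orientation): joint angles nearest the present ones, or None.
- env.sense(): the state.
- viewer.read_camera(name): name is "scene" or "side" or "wrist"; returns (picture, depth): 480x640x3 uint8, red, green, blue; 480x640 float32, m along the optical axis (not along the pixel's ray), 0 where there is no reading.
- viewer.camera_info(name): a dict with "intrinsics" (3x3 intrinsics, pixels), "eye" and "rotation" of the camera in the world; the wrist camera has in their place "T_tool_cam" (4x4, takes a point from camera to tool coordinates, whose origin is the TCP and whose axes are the flange's). Camera axes: x right, y up, looking along -z (the intrinsics and any distortion apply to the point x, -y, -z); pixel columns grow to the right and rows downward; lengths in m; the calibration is good to about 2 mm. The wrist camera is an equidistant fisheye: a pixel r from the principal point sees the ray r / f radians off the axis. A picture is of the moment at which its call begins: read the wrist's pose just before it. camera_info takes no time and is no camera call.
A pose or a line that the arm cannot do raises env.PlanningError and nothing moves.
- workorder.finish_job(): hands the job in; it is judged then, once.
Trained networks look in the newest picture that a camera, given by its name, has taken for a name from the list of things; names that differ only in an ending like _2 or _b are one class to them, and where a whole thing is asked for, a point or a joint stands for the part that bears it (a point fixed in the world has none). Each returns a list of dicts, best first, with "score" (0 to 1); they miss things now and then, are a little off and sometimes report something else, mostly with a low value. They report only what shows in the picture. A call takes as long as a camera call. They do not tell look-alikes from the thing itself.
- search_frame(camera, name): "at" ([x, y, z] in m, in world coordinates, good to about 4 mm: the middle of the surface that is visible of it).
- tip_of(camera, name): "at" ([x, y, z] in m, in world coordinates, good to about 4 mm: a listed point, or the origin of a listed thing).
The state is a dict: "t": time; "joint_positions": joint angles; "joint_velocities": joint speeds; "tau": joint torques, N m; "ee_pos": TCP position; "tcp_rot": TCP orientation; "wrist_force": force on the tool from outside, world axes, zero at the start; "moment": the same for the moment, N m; "gripper_width": finger opening in m; "grasp_force": force on a finger pad.
Only numpy, scipy, OpenCV 4.12 (cv2) and the standard library are available. Lean on these libraries where they do the work, as an engineer would, in place of code of your own. Each camera call takes 0.05 s, during which the arm holds its last target. There are 200 camera calls.

## Working session

There is one attempt and no reset: what is moved stays moved. The work goes in short steps, each a Python script; the robot and the scene stay as the last script left them, time stands still between calls to the robot, and variables do not carry over. Pictures are saved under pics/ and viewed, at most 10 in all, crops included, and the job is handed in when it is done.

```bash
mkdir -p pics; ls; python3 - <<'E'
from station import *
import cv2, numpy as np
for c in ("scene","side"):
    p,d=viewer.read_camera(c); cv2.imwrite(f"pics/{c}0.png",p[:,:,::-1])
    i=viewer.camera_info(c); print(c,i)
    for n in ["stop_face","rail_open_end","prop1_mid","prop2_mid","prop3_mid","prop4_mid","keeper_tab","spare_prop_mid","jig","glaze_jar","masking_tape","chip_peb","block_speck"]:
        print(n,[(np.round(r["at"],3).tolist(),round(r["score"],2)) for r in tip_of(c,n)][:4])
print(env.sense()["t"])
E
```

```text
pics
scene {'intrinsics': array([[509.57352008,   0.        , 315.99498866],
       [  0.        , 509.57352008, 236.75028706],
       [  0.        ,   0.        ,   1.        ]]), 'eye': array([0.02702563, 1.06166938, 1.06064567]), 'rotation': array([[-0.80925981,  0.42140372, -0.40928897],
       [-0.5871396 , -0.55753059,  0.5868788 ],
       [ 0.01912179,  0.71524719,  0.69860991]])}
stop_face [([0.51, 0.431, 0.027], 0.98), ([0.429, 0.609, -0.004], 0.46)]
rail_open_end [([0.602, 0.185, 0.014], 0.84)]
prop1_mid [([0.538, 0.355, 0.024], 0.85)]
prop2_mid [([0.552, 0.314, 0.02], 0.78)]
prop3_mid [([0.569, 0.277, 0.029], 0.65), ([0.854, -0.043, 0.015], 0.57), ([0.567, 0.638, 0.018], 0.57)]
prop4_mid [([0.577, 0.238, 0.027], 0.74), ([0.583, 0.522, 0.015], 0.71), ([0.846, 0.056, 0.018], 0.71)]
keeper_tab [([0.537, 0.354, 0.023], 0.24)]
spare_prop_mid [([0.452, 0.379, 0.017], 0.76), ([0.568, 0.276, 0.028], 0.51)]
jig [([0.55, 0.317, -0.005], 0.75)]
glaze_jar [([0.405, 0.501, -0.004], 0.64)]
masking_tape [([0.428, 0.606, -0.003], 0.92)]
chip_peb [([0.467, 0.324, -0.0], 0.45)]
block_speck 
[... 457 characters left out ...]
.63)]
rail_open_end [([0.541, 0.354, 0.024], 0.58), ([0.597, 0.186, 0.007], 0.55)]
prop1_mid [([0.542, 0.352, 0.029], 0.66)]
prop2_mid [([0.552, 0.315, 0.02], 0.61)]
prop3_mid [([0.569, 0.275, 0.029], 0.7), ([0.566, 0.64, 0.019], 0.5)]
prop4_mid [([0.583, 0.526, 0.016], 0.77), ([0.578, 0.238, 0.024], 0.7), ([0.848, 0.055, 0.018], 0.65), ([0.416, -0.219, 0.002], 0.4)]
keeper_tab [([0.516, 0.253, 0.06], 0.43)]
spare_prop_mid [([0.448, 0.379, 0.014], 0.5)]
jig [([0.552, 0.317, 0.001], 0.75)]
glaze_jar [([0.411, 0.501, -0.0], 0.67)]
masking_tape [([0.43, 0.607, 0.003], 0.78)]
chip_peb [([0.468, 0.323, -0.002], 0.57)]
block_speck [([0.414, -0.219, 0.003], 0.56), ([0.594, 0.186, 0.009], 0.32)]
1.4
```

View pics/scene0.png

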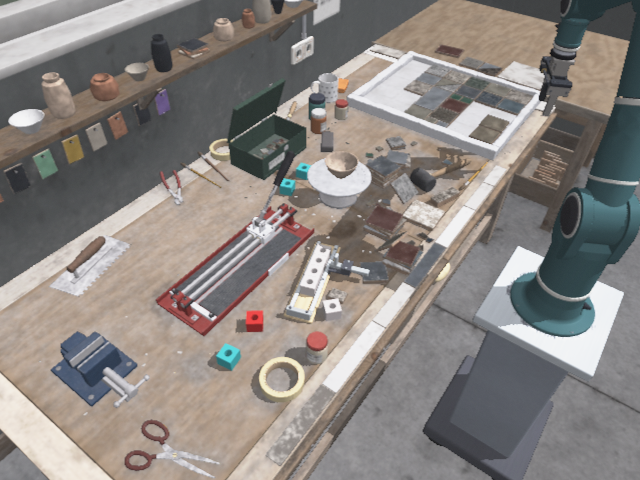

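View pics/side0.png

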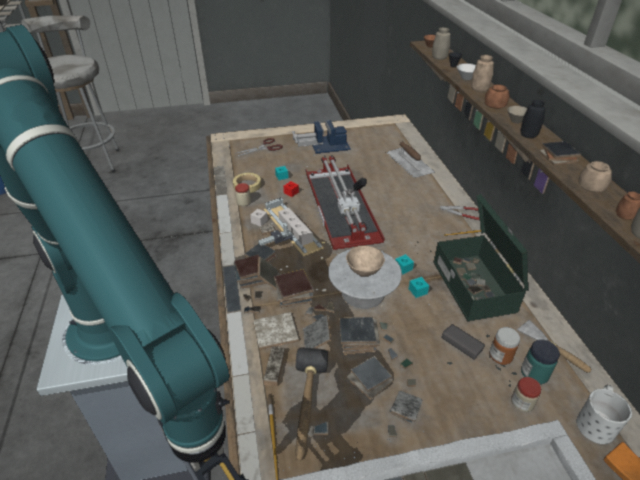

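The scene view shows the rail at about (315,280), with the pale row on it and the keeper towards the robot at (350,268). The spare is at (332,307). Red and turquoise decoys are at (255,320), (228,357) and elsewhere. The side view shows a bowl on a banding wheel at (365,275), past the open end. Next I'll fit the jig frame and check obstacle heights before moving above the rail.

```bash
python3 - <<'E'
from station import *
import cv2, numpy as np
p,d=viewer.read_camera("scene"); i=viewer.camera_info("scene")
K=i["intrinsics"];v,u=np.mgrid[:480,:640]
c=np.stack([(u-K[0,2])/K[0,0]*d,-(v-K[1,2])/K[1,1]*d,-d],-1)
W=c@np.array(i["rotation"]).T+i["eye"]
# jig frame
P=np.array([[.5105,.432],[.5995,.1855],[.540,.3535],[.552,.3145],[.569,.276],[.5775,.238]])
m=P.mean(0);a=np.linalg.svd(P-m)[2][0];a*=np.sign(a[1]);ax=np.array([a[1],-a[0]])
s=(P-m)@a; O=m+a*np.mean([s[0]-.125,s[1]+.137]); print("y axis",a,"O",O,"jig y",(P-O)@a,"x",(P-O)@ax)
Q=W[...,:2]-O;X=Q@ax;Y=Q@a;Z=W[...,2]
for y0 in np.arange(-.26,.0,.02):
    print(round(y0,2),[round(float(np.max(Z[(d>0)&(abs(X-x0)<.02)&(abs(Y-y0-.01)<.01)],initial=-1)),3) for x0 in np.arange(-.16,.2,.04)])
cv2.imwrite("pics/crop.png",cv2.resize(p[220:340,260:420,::-1],(800,600),interpolation=cv2.INTER_CUBIC))
E
```

```text
y axis [-0.33564549  0.94198838] O [0.55292923 0.31438166] jig y [ 0.12503629 -0.13703629  0.04118866  0.00042337 -0.04154916 -0.0801977 ] x [-0.00048977  0.00061058  0.00095071 -0.0008356   0.00225585 -0.00249178]
-0.26 [0.05, 0.049, 0.048, 0.005, 0.004, 0.005, 0.007, 0.006, -1.0]
-0.24 [0.052, 0.05, 0.048, 0.006, 0.005, 0.004, 0.005, 0.005, -1.0]
-0.22 [0.049, 0.05, 0.004, 0.006, 0.004, 0.006, 0.006, 0.264, 0.261]
-0.2 [0.043, 0.005, 0.006, 0.005, 0.005, 0.005, 0.024, 0.268, 0.256]
-0.18 [0.053, 0.006, 0.006, 0.007, 0.006, 0.033, 0.031, 0.254, 0.248]
-0.16 [0.062, 0.009, 0.004, 0.005, 0.007, 0.034, 0.031, 0.233, 0.233]
-0.14 [0.062, 0.005, 0.006, 0.022, 0.014, 0.021, 0.032, 0.08, 0.218]
-0.12 [0.053, 0.004, 0.005, 0.021, 0.043, 0.041, 0.032, 0.028, 0.18]
-0.1 [0.031, 0.025, 0.004, 0.022, 0.048, 0.02, 0.033, 0.027, 0.161]
-0.08 [0.025, 0.025, 0.046, 0.022, 0.049, 0.041, 0.034, 0.026, 0.144]
-0.06 [0.023, 0.043, 0.05, 0.075, 0.046, 0.043, 0.034, 0.027, 0.128]
-0.04 [0.022, 0.041, 0.049, 0.075, 0.048, 0.043, 0.034, 0.034, 0.091]
-0.02 [0.006, 0.004, 0.006, 0.02, 0.048, 0.045, 0.004, 0.035, 0.076]
```

View pics/crop.png

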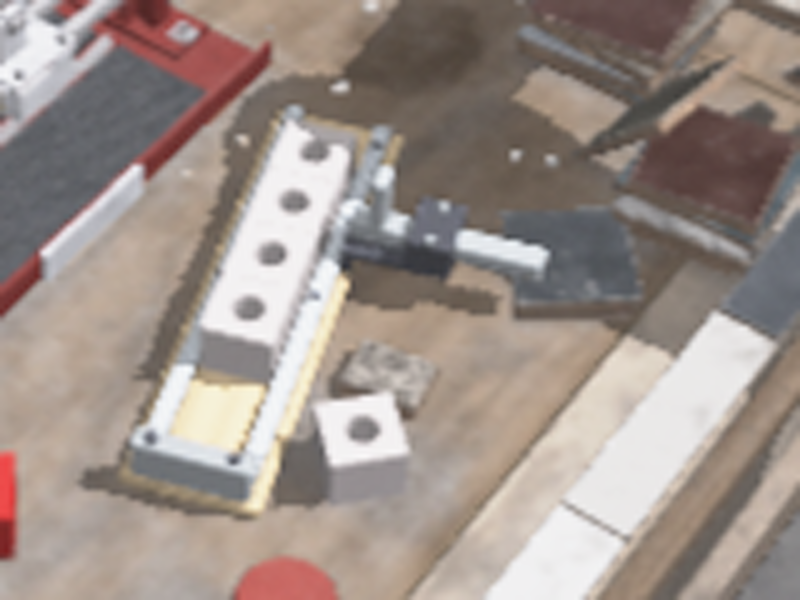

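The crop shows the stop at the lower left (195,465) and the row with its rear prop at (315,150). The tab is at (383,195), with the guide block behind it at (430,235). The depth grid also shows the tile-cutter lever rising to 0.26 m at jig x > 0.1. I'll keep the gripper's long side along the rail to stay clear of it.

```bash
cat > h.py <<'E'
from station import *
import numpy as np
a=np.array([-.33564549,.94198838]);ax=np.array([a[1],-a[0]]);O=np.array([.55292923,.31438166])
def w(x,y,z): return np.r_[O+ax*x+a*y,z]
def j(p): q=np.asarray(p)[:2]-O; return np.round([q@ax,q@a,p[2]],4)
def R(s):
    y=s*np.r_[a,0];z=np.array([0,0,-1.]);return np.column_stack([np.cross(y,z),y,z])
E
python3 - <<'E'
from h import *
import cv2
q0=np.array(env.sense()["joint_positions"])
sol={s:solver.inverse_kinematics(w(0,-.132,.25),R(s)) for s in (1,-1)}
print(sol)
s=min((k for k in sol if sol[k] is not None),key=lambda k:np.abs(np.array(sol[k])-q0).max())
effector.grasp(10)
p=np.array(env.sense()["ee_pos"]); env.movel(p+[0,0,.1],rate=.2)
env.reach(w(-.02,-.132,.25),R(s)); print("sign",s)
S=env.sense();print(S["t"],j(S["ee_pos"]),S["gripper_width"],S["wrist_force"])
pic,d=viewer.read_camera("wrist");cv2.imwrite("pics/w1.png",pic[:,:,::-1])
for n in ["rail_open_end","prop4_mid","prop3_mid","prop2_mid","prop1_mid","keeper_tab","stop_face","spare_prop_mid"]:
    print(n,[(j(r["at"]).tolist(),round(r["score"],2)) for r in tip_of("wrist",n)][:3])
E
```

```text
{1: array([ 0.33521246,  0.63050224, -1.03864773,  1.5791081 ,  0.56284425,
        1.25998316,  1.11679098]), -1: array([ 0.14670121,  0.50273733, -0.70924828,  1.59079022,  0.34660902,
        1.17766777, -1.86409691])}
sign 1
6.3417 [-0.0199 -0.1332  0.2498] 0.0005896841174001176 [-0.08228274  0.30130504  0.390787  ]
rail_open_end [([-0.002, -0.1402, 0.0036], 0.57)]
prop4_mid [([0.0981, 0.1881, 0.018], 0.89), ([0.0018, -0.0795, 0.025], 0.76), ([0.1897, -0.3424, 0.0217], 0.75)]
prop3_mid [([-0.0022, -0.0375, 0.0239], 0.82), ([0.1219, 0.3027, 0.0176], 0.79), ([0.1641, -0.4421, 0.0201], 0.5)]
prop2_mid [([-0.0028, -0.0014, 0.0243], 0.95)]
prop1_mid [([-0.0012, 0.0382, 0.0226], 0.72)]
keeper_tab [([-0.0566, -0.0414, 0.0586], 0.81), ([-0.3055, -0.4547, 0.0003], 0.46), ([-0.0212, 0.315, 0.0009], 0.24)]
stop_face [([0.0018, 0.1284, 0.0264], 0.74), ([-0.0005, -0.141, 0.0045], 0.49)]
spare_prop_mid [([-0.0742, 0.0941, 0.0166], 0.85)]
```

View pics/w1.png

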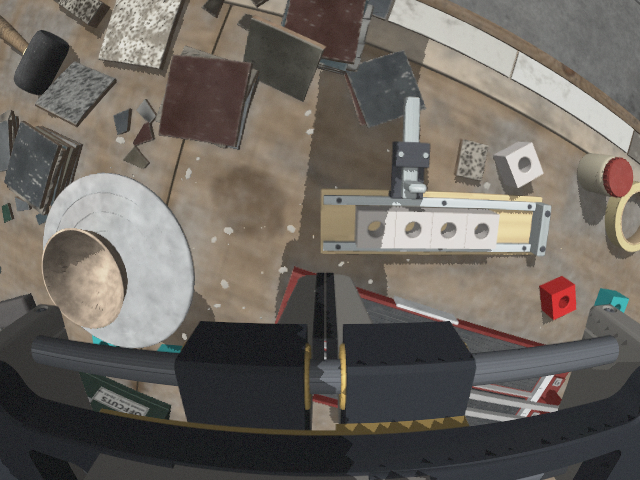

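The wrist view agrees with the fit to about 2 mm. It shows the row at (375–482,230), the open end at (322,230) and the tab at (417,187). Descending behind prop 4 to push.

```bash
python3 - <<'E'
from h import *
def f(): S=env.sense(); F=np.array(S["wrist_force"]); return S["t"],j(S["ee_pos"]),np.round([F[:2]@ax,F[:2]@a,F[2]],1)
env.movel(w(0,-.133,.13),frame=R(1),rate=.2)
env.movel(w(0,-.133,.024),rate=.1); print(f()); base=f()[2]
env.movel(w(0,-.110,.024),rate=.04); print(f())
env.movel(w(0,-.064,.024),rate=.04); print(f())
y=-.064
while y<-.046:
    y+=.002; env.movel(w(0,y,.024),rate=.03); r=f(); print(r)
    if abs(r[2][1]-base[1])>14: break
E
```

```text
(8.7583, array([ 0.0006, -0.1328,  0.0247]), array([ 0.2,  0. , -0.6]))
(9.4833, array([ 1.000e-04, -1.099e-01,  2.410e-02]), array([-0.8, -0. ,  1.3]))
(10.7833, array([-0.0001, -0.0638,  0.024 ]), array([-0.5, -2.6,  2.4]))
(11.0333, array([ 0.0001, -0.0623,  0.024 ]), array([ 0.4, -4.7,  3.4]))
(11.2833, array([ 0.0001, -0.0601,  0.024 ]), array([-0.1, -4.5,  3.1]))
(11.5333, array([ 0.0001, -0.058 ,  0.024 ]), array([-0.1, -3.3,  3.5]))
(11.7833, array([ 0.    , -0.0559,  0.024 ]), array([ 1. , -4.2,  4.3]))
(12.0333, array([ 0.   , -0.054,  0.024]), array([ 0.5, -4.4,  3.8]))
(12.2833, array([ 0.    , -0.0519,  0.024 ]), array([ 0.3, -4. ,  3.3]))
(12.5333, array([ 0.   , -0.05 ,  0.024]), array([ 0.6, -4. ,  2.8]))
(12.7833, array([-0.    , -0.0479,  0.024 ]), array([-0.6, -5.1,  2.8]))
(13.0333, array([ 0.0001, -0.0474,  0.024 ]), array([-0.2, -7.2,  4.7]))
```

```bash
python3 - <<'E'
from h import *
def f(): S=env.sense(); F=np.array(S["wrist_force"]); return S["t"],j(S["ee_pos"]),np.round([F[:2]@ax,F[:2]@a,F[2]],1)
y=-.046
while y<-.038:
    y+=.0015; env.movel(w(0,y,.024),rate=.03); r=f(); print(r)
    if abs(r[2][1])>18: break
import cv2
pic,d=viewer.read_camera("scene");cv2.imwrite("pics/s2.png",cv2.resize(pic[220:340,260:420,::-1],(800,600),interpolation=cv2.INTER_CUBIC))
E
```

```text
(13.2833, array([ 0.0001, -0.0474,  0.024 ]), array([-0.5, -9.9,  5.9]))
(13.5333, array([ 0.0001, -0.0474,  0.0241]), array([ -1.6, -12.5,   7.5]))
(13.7833, array([ 0.0001, -0.0473,  0.024 ]), array([ -1.8, -15.2,   9.3]))
(14.0333, array([ 0.0001, -0.0473,  0.0241]), array([ -1.6, -17.6,  11.4]))
(14.2833, array([ 0.    , -0.0473,  0.0241]), array([ -3.6, -19.8,  12.7]))
```

View pics/s2.png

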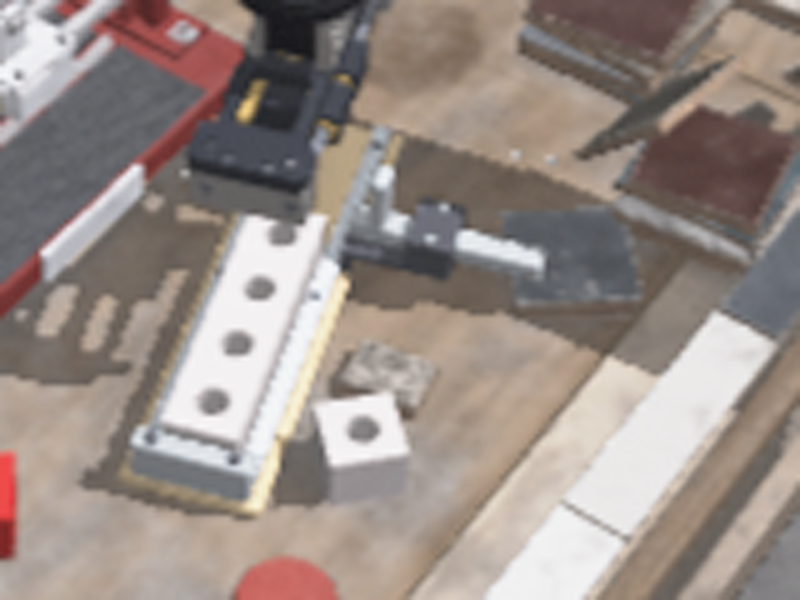

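The row now sits against the stop: prop 1 meets it at (205,430), there are no gaps, and the force climbed to 20 N with no further motion. Backing off, then pushing the tab.

```bash
python3 - <<'E'
from h import *
def f(): S=env.sense(); F=np.array(S["wrist_force"]); return S["t"],j(S["ee_pos"]),np.round([F[:2]@ax,F[:2]@a,F[2]],1)
env.movel(w(0,-.070,.024),rate=.06)
env.movel(w(0,-.070,.105),rate=.15)
env.movel(w(-.084,-.046,.105),rate=.15)
env.movel(w(-.084,-.046,.056),rate=.1); print(f())
env.movel(w(-.06,-.046,.056),rate=.04); print(f())
env.movel(w(-.026,-.046,.056),rate=.04); print(f())
x=-.026
while x<-.002:
    x+=.002; env.movel(w(x,-.046,.056),rate=.03); r=f(); print(r)
    if abs(r[2][0])>12: break
import cv2
pic,d=viewer.read_camera("scene");cv2.imwrite("pics/s3.png",cv2.resize(pic[220:340,260:420,::-1],(800,600),interpolation=cv2.INTER_CUBIC))
E
```

```text
(17.075, array([-0.0841, -0.0456,  0.0558]), array([ 0.1, -0.2, -0.8]))
(17.825, array([-0.0599, -0.0459,  0.0559]), array([0.7, 0.3, 0.7]))
(18.825, array([-0.0257, -0.0456,  0.0561]), array([ 0.2, -0.7, -0. ]))
(19.075, array([-0.024 , -0.0457,  0.0561]), array([-0. ,  1.1, -0.6]))
(19.325, array([-0.0219, -0.0458,  0.056 ]), array([-0.1,  0.9, -0.4]))
(19.575, array([-0.0198, -0.046 ,  0.056 ]), array([0.1, 0.8, 0. ]))
(19.825, array([-0.0178, -0.046 ,  0.056 ]), array([-0.6,  1. , -0.3]))
(20.075, array([-0.0174, -0.0461,  0.0559]), array([-5.6, -0.6,  3.7]))
(20.325, array([-0.0173, -0.0461,  0.0559]), array([-10.7,  -1.6,   8.6]))
(20.575, array([-0.0172, -0.046 ,  0.0559]), array([-15.9,  -1.5,  12.4]))
```

View pics/s3.png

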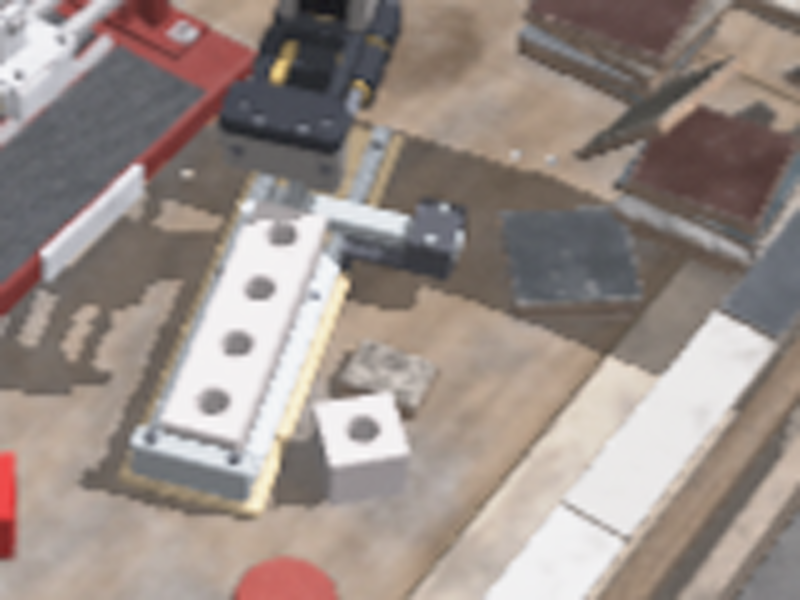

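The bar lies across behind the row, with its far end at (265,190). It hit its own end stop at the expected travel, and the spare and chip haven't moved. Withdrawing and handing in.

```bash
python3 - <<'E'
from h import *
env.movel(w(-.040,-.046,.056),rate=.06)
env.movel(w(-.045,-.046,.16),rate=.15); env.pause(.3)
print(env.sense()["t"]); print(workorder.finish_job())
E
```

```text
22.3833
the job is handed in; nothing more can be done
None
```

The job is handed in at 22.4 s of the 38 s allowed: the row is home against the stop and the keeper is pushed fully across behind it. The system gave no verdict; I judged both pushes by force and camera picture, and the spare prop and chip showed no movement.

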